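# Unlatch and open the glue-gun pen

## Robot

A 6-joint arm with a two-finger parallel gripper is mounted at the origin on the work surface. World frame = base frame: x ahead of the robot, y to its left, z up, the work surface at z = 0. Lengths are in m, angles in rad, forces in N, time in s.
With the tool pointing down it reaches from about 0.35 to 0.925 m from the base axis. Payload 6.4 kg.
Tool frame: the origin (TCP) lies between the finger pads; the fingertips stand 22 mm ahead of it and the grasp point (between the pads) lies 3 mm ahead of it; z points along the fingers, y is the direction in which the jaws open and shut (so a half turn about z gives the same grasp; the last joint's range is limited). The gripper opens to 94 mm and grips with 3 to 60 N. Pads are 16 mm wide; open, the fingers measure 119 mm over their backs; the gripper's body (75 mm by 177 mm) begins 78 mm behind the grasp point.
Start: joints at [-1.505, 0.245, 1.558, -0, 1.339, -0.174], TCP at [0.154, -0.631, 0.227] pointing down, gripper open.
Joint ranges: [-3.13, 3.13], [-1.02, 2.26], [0.13, 2.54], [-0.95, 4.09], [0.21, 2.88], [-2.74, 2.74]. Speed limits (rad/s): [2.57, 2.57, 3.14, 3.14, 3.14, 3.14].

## Interface

Orientations are given as a rotation vector (axis times angle).
In Python, from bench import get_obs, read_camera, camera_params, finish_job gives the robot as it stands.
- The arm moves only by the tool send_rows, never from a script. Its argument "deltas" is a list of rows, each a list of 3 entries, a list of its own where there are three numbers: the shift along the world's x, y, z in units of 30 mm (1.0 is 30 mm), then the turn, a rotation vector about the world's x, y, z in units of 5 degrees (1.0 is 5 degrees), then the closure, from 0 (fully open) to 1 (shut). A call has 1 to 10 rows; each row is the pose to reach, as a shift and turn from the pose commanded when the call began; what a row does not reach only later rows make up. A row lasts 1/12 s, in which the tool goes at most 41.7 mm and 7.16 degrees, less where a joint would pass 70% of its speed; a pose out of reach is approached as far as the arm can. A call with a gripper value outside its range is refused whole. The fingers move at their own pace and stop on an object; "grip_force" is the grip in N (left out, the last holds). Time passes only in rows, so rows that repeat a pose let the fingers close. It gives the time, the measured TCP pose, the force and the opening at its end, in the units of the state.
- get_obs(): the state, without advancing time (a new reading comes with each control period).
- read_camera(name): name is "side" or "top" or "wrist"; returns the picture (480x640x3 uint8, blue, green, red); there is no depth.
- camera_params(name): a dict with "mtx" (3x3 intrinsics, pixels), "origin" and "orientation" of the camera in the world; the wrist camera has in their place "mount" (4x4, takes a point from camera to tool coordinates, whose origin is the TCP and whose axes are the flange's). Camera axes: x right, y up, looking along -z (the intrinsics and any distortion apply to the point x, -y, -z); pixel columns grow to the right and rows downward; lengths in m; the calibration is good to about 2 mm. A picture is of the moment at which its call begins: read the wrist's pose just before it. camera_params takes no time and is no camera call.
- finish_job(): hands the job in, once; it reports no verdict.
The state is a dict: "time": time; "q": joint angles; "qvel": joint speeds; "joint_efforts": joint torques, N m; "ee_pos": TCP position; "tcp_rot": TCP orientation; "wrist_force": force on the tool from outside, world axes, zero at the start; "wrist_torque": the same for the moment, N m; "width": finger opening in m.
Only numpy, scipy, OpenCV 4.12 (cv2) and the standard library are available. Lean on these libraries where they do the work, as an engineer would, in place of code of your own. Each camera call takes 0.05 s, during which the arm holds its last target. There are 200 camera calls.

## Task

Open the gate of the little guard pen on the craft table: press the red thumb cup gently down until the weighted latch bar is clear of the yellow keeper, keep it down while you swing the gate towards you, and leave the gate standing wide open (past 60 degrees) with the bar dropped back level. The keeper's height is not known, so feel for it: do not force the cup when the bar meets the roof of the keeper, do not wrench the gate while the bar is still caught, never handle the bar itself, do not fling the gate, and leave the glue gun, the wire coil and the pot undisturbed.

Things in the scene. Friction and masses are not known exactly. Their poses are not given: they have to be found in the camera images.
- pen: Fixed open-topped pen of pale timber, about 290 x 335 mm, walls 85 mm high. Origin: on the table, in the plane of the closed gate; +x points into the pen (away from the robot), z up. The gate closes its -x side. Hinge axis at y = +140 mm, latch post at y = -145 mm.
- latch_post_top (a point): Top centre of the latch post (36 x 40 mm, 106 mm high). On it stands the yellow keeper, a C open to the pen's -x above a front lip (6 mm thick, 6 mm wide, its back 9 mm before the gate's plane). Its height differs each time and is not reported: to pass over the lip the bar must be lifted there by 7 to 27 mm.
- keeper_foot (a point): Point at the foot of the latch post, on the table, under the keeper. The keeper's black sprung roof (4 N/mm) hangs 15.5 mm above the lip's top, over the 12 mm high bar: once free of the lip the bar can rise only some 1.5 to 3 mm more before it meets the roof.
- hinge_post: Fixed timber post, 36 x 36 x 150 mm, that carries the gate. Origin: on the gate's upright hinge axis, at table height; axes as the pen's. The wood stands on the +y side of the axis.
- gate (a joint): Gate angle in rad: 0 closed, grows as its free end swings to the pen's -x (towards the robot; clockwise from above), end stop 1.4. A timber frame with steel bars, 240 mm long from the hinge axis (to the pen's -y when closed), 16 mm thick, top edge 100 mm above the table, about 1 kg with its latch. Stiff hinge (0.12 N m): it stays where it is left.
- latch (a joint): Tilt of the latch lever in rad: 0 with the bar level (at rest by its own weight), grows as the cup is pressed down and the bar rises, end stop 0.42. Pivoted on the gate 200 mm from the hinge axis, 160 mm above the table, about an axis square to the gate. Falls back to 0 when let go.
- thumb_cup: Red square cup to press, 46 x 46 mm inside, walls 4 mm thick, 14 mm high, open on top; closed fingers fit in and can press its floor and draw the gate along. Origin: centre of its floor's upper face, 164 mm above the table, 110 mm from the hinge axis over the gate, 90 mm from the pivot. Takes 2 to 5 N to press; about 3 to 5 N more per mm once the bar meets the keeper's roof.
- latch_bar: Steel latch bar, 10 mm thick, 12 mm high, on the lever's other arm, with a 34 mm dark steel ball weight at its end, about 0.3 kg. Origin: on the pivot; the bar runs along its -y, crosses the keeper 85 mm and ends with the ball's centre 125 mm from the pivot. Not to be touched.
- glue_gun: Loose blue glue gun on its stand inside the pen, about 170 mm long and 75 mm high. Origin: centre of its underside. A bystander.
- wire_coil: Loose green coil of craft wire, 100 mm across, 28 mm high, flat on the table beyond the latch post (pen's -y side). Origin: centre of its underside. A bystander.
- stick_pot: Loose blue ceramic pot, 70 mm across, 90 mm high, on the table beyond the hinge post (pen's +y side). Origin: centre of its underside. A bystander.

How it is judged:
By the outcome, as a careful person would: the job done as asked, in the order asked, and still so for the second after the job is handed in, with the robot touching nothing.
It also fails if it takes over 54 s, if anything falls off the work surface, if the arm or the gripper's body presses on something with over 40 N, if the wrist force passes 120 N, or if a joint passes its speed limit or range.

## Working session

There is one attempt and no reset: what is moved stays moved. The work goes in short steps, Python scripts to look and compute and a tool call to move; the robot and the scene stay as the last step left them, time stands still between calls to the robot, and variables do not carry over. Pictures are saved under pics/ and viewed, about 8 in all and at most 12, crops included, and the job is handed in when it is done.

Besides the shell and the picture viewer there is one more tool, called after "Call:" as name(argument=value, ...), one argument or row to a line, values as JSON. send_rows: Moves the arm, as the interface text tells. Its arguments: {"type":"object","properties":{"deltas":{"type":"array"},"grip_force":{"type":"number"}},"required":["deltas"]}

```bash
ls; mkdir -p pics; python3 - <<'E'
from bench import *
import cv2
o=get_obs(); print({k:o[k] for k in('time','ee_pos','tcp_rot','wrist_force','width')})
for n in('side','top'):
    cv2.imwrite(f'pics/{n}0.png',read_camera(n)); print(n,camera_params(n))
print(camera_params('wrist'))
E
```

```text
pics
{'time': 0.0, 'ee_pos': array([ 0.15435642, -0.63083593,  0.22634594]), 'tcp_rot': array([-3.11713759e+00, -3.75602940e-01, -1.37351556e-04]), 'wrist_force': array([-0.33058975, -0.40059987,  0.64348342]), 'width': 0.09403478006132368}
side {'mtx': array([[444.21488836,   0.        , 325.04325429],
       [  0.        , 444.21488836, 240.30641011],
       [  0.        ,   0.        ,   1.        ]]), 'origin': array([ 0.41785026, -0.61395193,  0.91579773]), 'orientation': array([ 0.64640237, -0.12026655, -0.33476866])}
top {'mtx': array([[502.64709287,   0.        , 319.13832057],
       [  0.        , 502.64709287, 236.55916725],
       [  0.        ,   0.        ,   1.        ]]), 'origin': array([ 0.50115388, -0.02077669,  1.26944739]), 'orientation': array([ 0.10963074, -0.11227508, -1.56715947])}
{'mtx': array([[410.35838616,   0.        , 325.08242826],
       [  0.        , 410.35838616, 240.95376694],
       [  0.        ,   0.        ,   1.        ]]), 'mount': array([[ 2.93275603e-04,  9.62703391e-01,  2.70558858e-01,
         7.90332759e-02],
       [ 9.99999941e-01, -2.34309410e-04, -2.50241749e-04,
        -2.45828105e-04],
       [-1.77514094e-04,  2.70558915e-01, -9.62703403e-01,
        -1.57670253e-01],
       [ 0.00000000e+00,  0.00000000e+00,  0.00000000e+00,
         1.00000000e+00]])}
```

View pics/top0.png

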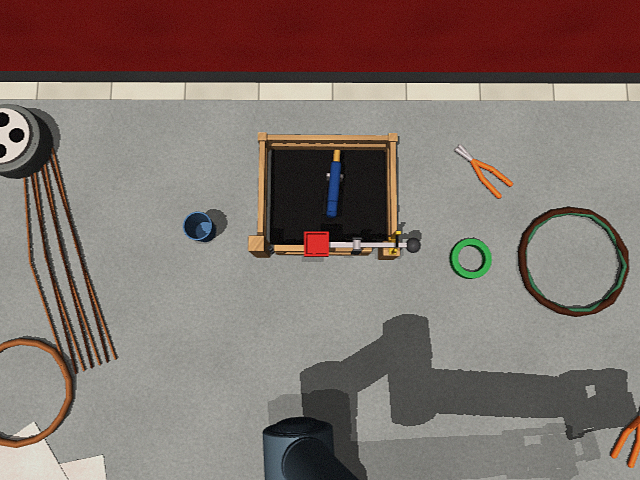

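View pics/side0.png

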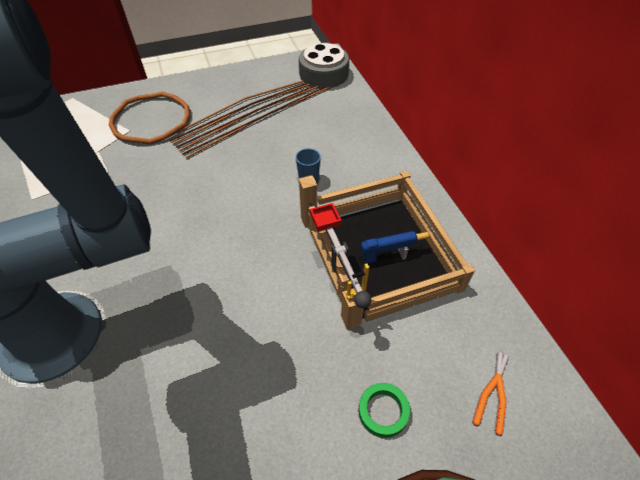

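The top view shows the pen at about columns 250-420, with the red cup at (317,244), the hinge post at (258,245), the ball at (414,245) and the coil at (470,258). In the side view the cup is at (325,216) and the ball at (363,299). I'll enlarge the gate region.

```bash
cat > h.py <<'E'
import numpy as np, cv2
from scipy.spatial.transform import Rotation as R
from bench import *
def ray(n,u,v):
    p=camera_params(n); m=p['mtx']
    d=np.array([(u-m[0,2])/m[0,0],-(v-m[1,2])/m[1,1],-1.])
    return np.array(p['origin']),R.from_rotvec(p['orientation']).apply(d)
def atz(n,u,v,z):
    o,d=ray(n,u,v); return o+d*(z-o[2])/d[2]
def red(img):
    b,g,r=[img[...,i].astype(int) for i in range(3)]
    return ((r>130)&(g<60)&(b<60))
def tri(uv1,uv2):
    o1,d1=ray('top',*uv1);o2,d2=ray('side',*uv2)
    s=np.linalg.lstsq(np.c_[d1,-d2],o2-o1,rcond=None)[0]
    a=o1+s[0]*d1;b=o2+s[1]*d2; return (a+b)/2,np.linalg.norm(a-b)
E
python3 - <<'E'
from h import *
t=cv2.imread('pics/top0.png'); s=cv2.imread('pics/side0.png')
a=cv2.resize(t[215:275,240:430],None,fx=4.2,fy=4.2,interpolation=cv2.INTER_CUBIC)
b=cv2.resize(s[170:335,290:400],None,fx=3,fy=3,interpolation=cv2.INTER_CUBIC)
b=cv2.rotate(b,cv2.ROTATE_90_COUNTERCLOCKWISE)
c=np.zeros((a.shape[0]+b.shape[0],800,3),np.uint8); c[:a.shape[0],:a.shape[1]]=a; c[a.shape[0]:,:b.shape[1]]=b
cv2.imwrite('pics/crop.png',c); print(c.shape,a.shape)
for n,im,box in(('top',t,(220,270,295,340)),('side',s,(190,240,300,350))):
    m=np.zeros(im.shape[:2],bool); m[box[0]:box[1],box[2]:box[3]]=red(im)[box[0]:box[1],box[2]:box[3]]
    ys,xs=np.nonzero(m); print(n,len(xs),cv2.minAreaRect(np.c_[xs,ys].astype(np.float32)), cv2.boxPoints(cv2.minAreaRect(np.c_[xs,ys].astype(np.float32))).tolist())
E
```

```text
(582, 800, 3) (252, 798, 3)
top 530 ((316.0, 243.5), (23.0, 24.0), 90.0) [[304.0, 232.0], [328.0, 232.0], [328.0, 255.0], [304.0, 255.0]]
side 383 ((324.75384521484375, 214.43077087402344), (19.470685958862305, 27.53961753845215), 74.74488067626953) [[308.90771484375, 208.6615447998047], [335.4769287109375, 201.41539001464844], [340.5999755859375, 220.1999969482422], [314.03076171875, 227.44615173339844]]
```

View pics/crop.png

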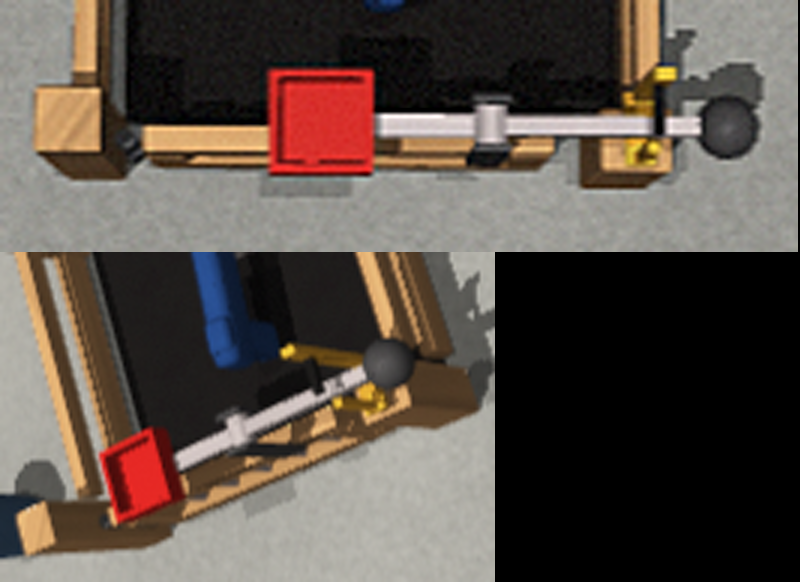

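The crop shows the cup rim centred at (321,121), which is top pixel (316.0,243.4). The ball is at (728,127), pixel (412.9,244.8), and the hinge post top at (68,119), pixel (255.8,242.9). The bar sits level inside the yellow keeper.

```bash
python3 - <<'E'
from h import *
c=atz('top',316.0,243.4,.178); b=atz('top',412.9,244.8,.16); h=atz('top',255.8,242.9,.15)
print(c,b,h,np.linalg.norm(c-b)); d=(c-b)[:2]; d/=np.linalg.norm(d); print('gate +y dir',d,'yaw of pen',np.degrees(np.arctan2(-d[0],d[1])))
# edges of cup rim for yaw
for p in((268,68),(374,68),(374,174),(268,174)): print(atz('top',240+(p[0]+.5)/4.2-.5,215+(p[1]+.5)/4.2-.5,.178))
print('cup from ball', b[:2]+.215*d, 'hinge', b[:2]+.325*d, 'post centre+18', h[:2]-.018*d)
print(tri((316.0,243.4),(324.75,214.4)), R.from_rotvec(get_obs()['tcp_rot']).as_matrix().round(3))
E
```

```text
[ 0.64128602 -0.01570596  0.178     ] [ 0.6406483  -0.23122479  0.16      ] [0.64589255 0.11957382 0.15      ] 0.2162701367953765
gate +y dir [0.00295899 0.99999562] yaw of pen -0.16953790508407093
[0.66914363 0.01195271 0.178     ]
[ 0.66919533 -0.04349014  0.178     ]
[ 0.61349838 -0.04337851  0.178     ]
[0.61345192 0.01167052 0.178     ]
cup from ball [ 0.64128448 -0.01622573] hinge [0.64160997 0.09377379] post centre+18 [0.64583929 0.1015739 ]
(array([ 0.64080292, -0.01556819,  0.17685368]), np.float64(0.0012781827127143972)) [[ 0.971  0.238 -0.   ]
 [ 0.238 -0.971  0.002]
 [ 0.    -0.002 -1.   ]]
```

Call:
send_rows(
  deltas=[
    [[0,0,1],[0,0,1],1],
    [[0.5,0.6,2],[0,0,2],1],
    [[1.2,1.5,2.5],[0,0,3],1],
    [[2,2.6,2.5],[0,0,4],1],
    [[2.8,3.6,2.5],[0,0,5],1],
    [[3.6,4.6,2.5],[0,0,6],1],
    [[4.4,5.6,2.5],[0,0,7],1],
    [[5.2,6.6,2.5],[0,0,8],1],
    [[6,7.6,2.5],[0,0,9],1],
    [[6.8,8.6,2.5],[0,0,10],1],
  ],
  grip_force=30,
)

```text
time: 0.93
ee_pos: [0.3591, -0.3715, 0.302]
tcp_rot: [-2.664, -1.664, -0.0]
wrist_force: [0.8, 0.3, 0.5]
width: 0.0307
```

Call:
send_rows(
  deltas=[
    [[0.8,1,0],[0,0,1],1],
    [[1.6,2,0],[0,0,2],1],
    [[2.5,3.2,0],[0,0,3],1],
    [[3.5,4.4,0],[0,0,4],1],
    [[4.5,5.7,0],[0,0,5],1],
    [[5.5,7,0],[0,0,5.2],1],
    [[6.5,8.3,0],[0,0,5.2],1],
    [[7.4,9.5,0],[0,0,5.2],1],
    [[8.3,10.7,0],[0,0,5.2],1],
    [[9,11.6,0],[0,0,5.2],1],
  ],
)

```text
time: 1.77
ee_pos: [0.6106, -0.0474, 0.302]
tcp_rot: [-2.226, -2.216, 0.001]
wrist_force: [0.2, -1.0, 0.7]
width: 0.0006
```

Call:
send_rows(
  deltas=[
    [[0.42,0.3,0],[0,0,0],1],
    [[0.42,0.3,-0.3],[0,0,0],1],
    [[0.42,0.3,-0.8],[0,0,0],1],
    [[0.42,0.3,-1.4],[0,0,0],1],
    [[0.42,0.3,-1.9],[0,0,0],1],
    [[0.42,0.3,-2.2],[0,0,0],1],
    [[0.42,0.3,-2.2],[0,0,0],1],
    [[0.42,0.3,-2.2],[0,0,0],1],
  ],
)

```text
time: 2.43
ee_pos: [0.622, -0.0411, 0.236]
tcp_rot: [-2.227, -2.215, 0.001]
wrist_force: [-0.4, -0.4, 1.1]
width: 0.0005
```

```bash
python3 - <<'E'
from h import *
o=get_obs(); print(o['ee_pos'],o['wrist_force'],o['q'].round(2) if hasattr(o['q'],'round') else o['q'], o['time'])
P=R.from_rotvec(o['tcp_rot']).as_matrix(); p=np.array(o['ee_pos'])
w=read_camera('wrist'); s=read_camera('side')
cp=camera_params('wrist'); M=np.array(cp['mount']); K=cp['mtx']
def proj(X):
    t=P.T@(np.array(X)-p); c=M[:3,:3].T@(t-M[:3,3]); return K[0,0]*c[0]/-c[2]+K[0,2], -K[1,1]*c[1]/-c[2]+K[1,2]
for X in((.614,-.043,.178),(.614,.011,.178),(.668,-.043,.178),(.668,.011,.178)): 
    q=proj(X); print(X,np.round(q,1)); cv2.circle(w,tuple(int(round(a)) for a in q),3,(255,255,0),1)
out=np.hstack([cv2.resize(w,(480,360)),cv2.resize(s[130:340,250:437],(320,360))])
cv2.imwrite('pics/w1.png',out)
E
```

```text
[ 0.62196009 -0.04112646  0.2359824 ] [-0.42865835 -0.41318205  1.14887636] [-0.25  0.18  1.62 -0.    1.34 -0.24] 2.4333
(0.614, -0.043, 0.178) [310.6 276. ]
(0.614, 0.011, 0.178) [309.1 179.1]
(0.668, -0.043, 0.178) [407.2 275.6]
(0.668, 0.011, 0.178) [412.2 178.6]
```

View pics/w1.png

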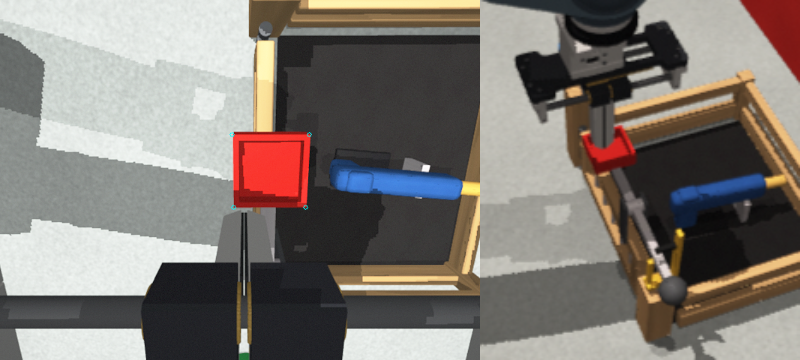

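The projected cup corners fall on the cup's rim in the wrist view, so the estimate holds. The arm stopped short at (0.622,-0.041), so I'll make up the rest and then lower into the cup.

Call:
send_rows(
  deltas=[
    [[0.3,0.4,0],[0,0,0],1],
    [[0.63,0.84,0],[0,0,0],1],
    [[0.63,0.84,0],[0,0,0],1],
    [[0.63,0.84,-0.3],[0,0,0],1],
    [[0.63,0.84,-0.7],[0,0,0],1],
    [[0.63,0.84,-1.0],[0,0,0],1],
    [[0.63,0.84,-1.25],[0,0,0],1],
    [[0.63,0.84,-1.25],[0,0,0],1],
    [[0.63,0.84,-1.25],[0,0,0],1],
  ],
)

```text
time: 3.28
ee_pos: [0.6409, -0.0155, 0.1979]
tcp_rot: [-2.226, -2.215, 0.002]
wrist_force: [-0.4, -0.7, 0.3]
width: 0.0005
```

```bash
python3 - <<'E'
from h import *
o=get_obs(); print(o['ee_pos'],o['wrist_force'])
def T(x,y): return 240+(x+.5)/4.2-.5,215+(y+.5)/4.2-.5
def S(x,y): y-=252; return 290+(330-y-.5)/3-.5,170+(x+.5)/3-.5
print('roof',tri(T(659,118),S(315,375)),'upright top',tri(T(665,73),S(288,351)),'ball',tri(T(728,127),S(388,363)))
s=read_camera('side'); cv2.imwrite('pics/s2.png',cv2.resize(s[255:335,315:395],(560,560),interpolation=cv2.INTER_CUBIC))
E
```

```text
[ 0.64085125 -0.01550178  0.19785666] [-0.4399413  -0.66137578  0.28911354]
roof (array([ 0.64382444, -0.19123428,  0.18661668]), np.float64(0.0040609613480932305)) upright top (array([ 0.66167437, -0.19064982,  0.20887246]), np.float64(0.0006827427443156661)) ball (array([ 0.64007347, -0.23114868,  0.16044624]), np.float64(0.0007978237155610499))
```

View pics/s2.png

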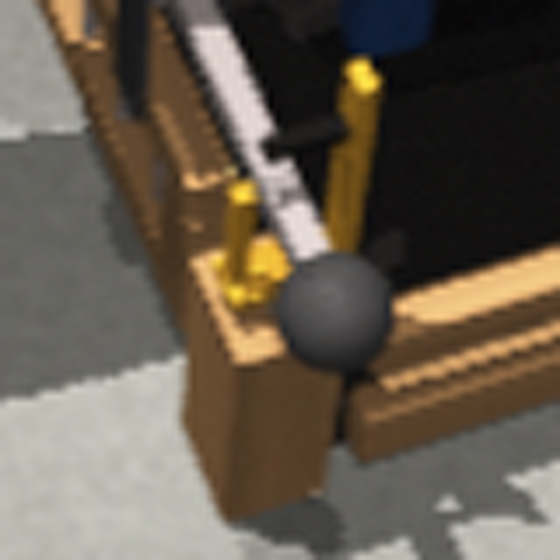

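The crop shows the lip's top at (241,188) and the black roof arm crossing the bar at (300,140). The bar is level. Next I'll get the lip height from its known x and y.

```bash
python3 - <<'E'
from h import *
for (x,y,n) in((241,183,'lip top far'),(241,193,'lip top near')):
    o,d=ray('side',315+(x+.5)/7-.5,255+(y+.5)/7-.5)
    for X in(.626,.629,.632): s=(X-o[0])/d[0]; print(n,X,o+s*d)
    s=(-.191-o[1])/d[1]; print('by y',o+s*d)
E
```

```text
lip top far 0.626 [ 0.626      -0.19323827  0.17778384]
lip top far 0.629 [ 0.629      -0.18717465  0.16714706]
lip top far 0.632 [ 0.632      -0.18111103  0.15651029]
by y [ 0.62710739 -0.191       0.17385747]
lip top near 0.626 [ 0.626      -0.19381382  0.17340713]
lip top near 0.629 [ 0.629      -0.1877585   0.16270728]
lip top near 0.632 [ 0.632      -0.18170317  0.15200742]
by y [ 0.62739406 -0.191       0.16843506]
```

Call:
send_rows(
  deltas=[
    [[0,0,-0.1],[0,0,0],1],
    [[0,0,-0.2],[0,0,0],1],
    [[0,0,-0.3],[0,0,0],1],
    [[0,0,-0.35],[0,0,0],1],
    [[0,0,-0.4],[0,0,0],1],
    [[0,0,-0.45],[0,0,0],1],
    [[0,0,-0.5],[0,0,0],1],
    [[0,0,-0.5],[0,0,0],1],
    [[0,0,-0.5],[0,0,0],1],
  ],
)

```text
time: 4.08
ee_pos: [0.6415, -0.0152, 0.1844]
tcp_rot: [2.226, 2.216, 0.0]
wrist_force: [-1.6, 0.1, 4.0]
width: 0.0007
```

Call:
send_rows(
  deltas=[
    [[0,0,-0.03],[0,0,0],1],
    [[0,0,-0.07],[0,0,0],1],
    [[0,0,-0.1],[0,0,0],1],
    [[0,0,-0.1],[0,0,0],1],
    [[0,0,-0.1],[0,0,0],1],
  ],
)

```text
time: 4.5
ee_pos: [0.6415, -0.0152, 0.1809]
tcp_rot: [-2.227, -2.216, -0.0]
wrist_force: [-0.8, 0.8, 3.6]
width: 0.0005
```

Call:
send_rows(
  deltas=[
    [[0,0,-0.05],[0,0,0],1],
    [[0,0,-0.1],[0,0,0],1],
    [[0,0,-0.13],[0,0,0],1],
    [[0,0,-0.13],[0,0,0],1],
  ],
)

```text
time: 4.83
ee_pos: [0.6415, -0.0154, 0.1768]
tcp_rot: [2.226, 2.216, -0.0]
wrist_force: [-1.0, 1.4, 3.8]
width: 0.0008
```

Call:
send_rows(
  deltas=[
    [[0,0,-0.04],[0,0,0],1],
    [[0,0,-0.07],[0,0,0],1],
    [[0,0,-0.07],[0,0,0],1],
  ],
)

```text
time: 5.08
ee_pos: [0.6415, -0.0155, 0.1748]
tcp_rot: [2.226, 2.216, -0.0]
wrist_force: [-1.7, -0.0, 3.8]
width: 0.0004
```

Call:
send_rows(
  deltas=[
    [[0,0,-0.04],[0,0,0],1],
    [[0,0,-0.07],[0,0,0],1],
    [[0,0,-0.07],[0,0,0],1],
  ],
)

```text
time: 5.33
ee_pos: [0.6415, -0.0156, 0.1727]
tcp_rot: [2.226, 2.216, -0.0]
wrist_force: [-0.9, -1.0, 4.1]
width: 0.0001
```

Call:
send_rows(
  deltas=[
    [[0,0,-0.04],[0,0,0],1],
    [[0,0,-0.04],[0,0,0],1],
    [[0,0,-0.04],[0,0,0],1],
  ],
)

```text
time: 5.58
ee_pos: [0.6415, -0.0156, 0.1717]
tcp_rot: [2.226, 2.216, -0.0]
wrist_force: [-1.9, -2.5, 3.8]
width: 0.0007
```

Call:
send_rows(
  deltas=[
    [[0,0,-0.04],[0,0,0],1],
    [[0,0,-0.04],[0,0,0],1],
    [[0,0,-0.04],[0,0,0],1],
  ],
)

```text
time: 5.83
ee_pos: [0.6416, -0.0155, 0.1705]
tcp_rot: [2.226, 2.216, 0.0]
wrist_force: [-1.2, -2.1, 2.9]
width: 0.0007
```

Call:
send_rows(
  deltas=[
    [[0,0,-0.04],[0,0,0],1],
    [[0,0,-0.04],[0,0,0],1],
    [[0,0,-0.04],[0,0,0],1],
  ],
)

```text
time: 6.08
ee_pos: [0.6417, -0.0153, 0.1693]
tcp_rot: [2.226, 2.216, 0.001]
wrist_force: [-0.3, -2.6, 3.3]
width: 0.0002
```

Call:
send_rows(
  deltas=[
    [[0,0,-0.03],[0,0,0],1],
    [[0,0,-0.03],[0,0,0],1],
    [[0,0,-0.03],[0,0,0],1],
  ],
)

```text
time: 6.33
ee_pos: [0.6417, -0.0154, 0.1688]
tcp_rot: [2.226, 2.216, 0.0]
wrist_force: [-0.0, -2.0, 5.4]
width: 0.0005
```

Call:
send_rows(
  deltas=[
    [[0,0,0],[0,0,0],1],
    [[0,0,0],[0,0,0],1],
  ],
)

```text
time: 6.5
ee_pos: [0.6417, -0.0154, 0.1688]
tcp_rot: [2.226, 2.216, 0.0]
wrist_force: [-0.5, -1.9, 4.8]
width: 0.0008
```

Call:
send_rows(
  deltas=[
    [[0,0,0],[0,0,0],1],
    [[0,0,0],[0,0,0],1],
  ],
)

```text
time: 6.67
ee_pos: [0.6417, -0.0154, 0.1687]
tcp_rot: [2.226, 2.216, 0.0]
wrist_force: [-0.8, -3.0, 5.6]
width: 0.0003
```

Call:
send_rows(
  deltas=[
    [[0,0,-0.02],[0,0,0],1],
    [[0,0,-0.02],[0,0,0],1],
    [[0,0,-0.02],[0,0,0],1],
  ],
)

```text
time: 6.92
ee_pos: [0.6418, -0.0155, 0.1684]
tcp_rot: [2.226, 2.216, 0.0]
wrist_force: [-1.8, -2.3, 5.8]
width: 0.0005
```

The force rises from about 3.5 N to 5.8 N, and the arm moves less than it is told, so the bar is on the roof at about TCP z 0.169. I'll ease off a little and start to draw.

Call:
send_rows(
  deltas=[
    [[0,0,0.03],[0,0,0],1],
    [[-0.03,0,0.03],[0,0,0],1],
    [[-0.07,0,0.03],[0,0,0],1],
    [[-0.11,0,0.03],[0,0,0],1],
    [[-0.15,0,0.03],[0,0,0],1],
    [[-0.19,0,0.03],[0,0,0],1],
    [[-0.23,0,0.03],[0,0,0],1],
    [[-0.26,0,0.03],[0,0,0],1],
  ],
)

```text
time: 7.58
ee_pos: [0.6332, -0.0151, 0.1684]
tcp_rot: [-2.226, -2.216, 0.001]
wrist_force: [-0.3, -0.3, 4.0]
width: 0.0006
```

```bash
python3 - <<'E'
from h import *
s=read_camera('side'); o=get_obs(); print(o['ee_pos'],o['wrist_force'])
cv2.imwrite('pics/s3.png',cv2.resize(s[190:340,300:420],(640,800))[200:800])
E
```

```text
[ 0.63302067 -0.01511081  0.1683065 ] [ 0.14560427 -1.86504526  4.21738089]
```

View pics/s3.png

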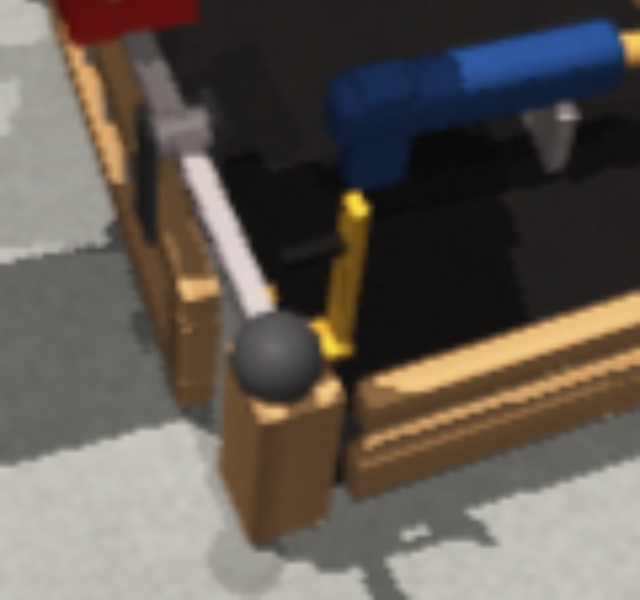

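The gate has swung slightly with the fingertips. The bar has left the black roof arm and the gate's end stands off the post, with the ball at (278,357). The draw force is only about 1 N, so nothing is caught. I'll go on along the arc and keep the cup down.

Call:
send_rows(
  deltas=[
    [[-0.07,0.01,0],[0,0,-0.2],1],
    [[-0.165,0.017,0],[0,0,-0.5],1],
    [[-0.26,0.03,0],[0,0,-0.8],1],
    [[-0.354,0.045,0],[0,0,-1.1],1],
    [[-0.479,0.07,0],[0,0,-1.5],1],
    [[-0.603,0.1,0],[0,0,-1.9],1],
    [[-0.726,0.13,0],[0,0,-2.3],1],
    [[-0.848,0.17,0],[0,0,-2.7],1],
    [[-0.968,0.21,0],[0,0,-3.1],1],
    [[-1.028,0.23,0],[0,0,-3.3],1],
  ],
)

```text
time: 8.47
ee_pos: [0.602, -0.0079, 0.1683]
tcp_rot: [-2.522, -1.871, 0.001]
wrist_force: [0.9, -0.5, 3.3]
width: 0.0003
```

Call:
send_rows(
  deltas=[
    [[-0.118,0.048,0],[0,0,-0.4],1],
    [[-0.234,0.1,0],[0,0,-0.8],1],
    [[-0.349,0.155,0],[0,0,-1.2],1],
    [[-0.461,0.215,0],[0,0,-1.6],1],
    [[-0.572,0.28,0],[0,0,-2.0],1],
    [[-0.68,0.346,0],[0,0,-2.4],1],
    [[-0.785,0.418,0],[0,0,-2.8],1],
    [[-0.888,0.493,0],[0,0,-3.2],1],
    [[-0.989,0.571,0],[0,0,-3.6],1],
    [[-1.087,0.653,0],[0,0,-4.0],1],
  ],
)

```text
time: 9.3
ee_pos: [0.5701, 0.0114, 0.1686]
tcp_rot: [-2.81, -1.405, -0.001]
wrist_force: [1.2, -1.2, 3.3]
width: 0.0004
```

Call:
send_rows(
  deltas=[
    [[-0.095,0.085,0],[0,0,-0.4],1],
    [[-0.186,0.174,0],[0,0,-0.8],1],
    [[-0.275,0.265,0],[0,0,-1.2],1],
    [[-0.36,0.36,0],[0,0,-1.6],1],
    [[-0.442,0.458,0],[0,0,-2.0],1],
    [[-0.52,0.558,0],[0,0,-2.4],1],
    [[-0.595,0.661,0],[0,0,-2.8],1],
    [[-0.667,0.767,0],[0,0,-3.2],1],
    [[-0.734,0.875,0],[0,0,-3.6],1],
    [[-0.798,0.985,0],[0,0,-4.0],1],
  ],
)

```text
time: 10.13
ee_pos: [0.5462, 0.0409, 0.1686]
tcp_rot: [-3.011, -0.895, -0.001]
wrist_force: [2.2, -1.3, 3.6]
width: 0.0003
```

Call:
send_rows(
  deltas=[
    [[-0.06,0.112,0],[0,0,-0.4],1],
    [[-0.116,0.227,0],[0,0,-0.8],1],
    [[-0.168,0.343,0],[0,0,-1.2],1],
    [[-0.215,0.461,0],[0,0,-1.6],1],
    [[-0.259,0.581,0],[0,0,-2.0],1],
    [[-0.289,0.672,0],[0,0,-2.3],1],
    [[-0.316,0.764,0],[0,0,-2.6],1],
    [[-0.333,0.825,0],[0,0,-2.8],1],
    [[-0.333,0.825,0],[0,0,-2.8],1],
    [[-0.333,0.825,0],[0,0,-2.8],1],
  ],
)

```text
time: 10.97
ee_pos: [0.5362, 0.0659, 0.1685]
tcp_rot: [-3.096, -0.525, 0.0]
wrist_force: [1.3, 0.6, 3.3]
width: 0.0003
```

```bash
python3 - <<'E'
from h import *
o=get_obs(); print(o['ee_pos'],o['wrist_force'])
t=read_camera('top'); cv2.imwrite('pics/t4.png',cv2.resize(t[180:330,230:430],(800,600),interpolation=cv2.INTER_CUBIC))
E
```

```text
[0.53616152 0.06594577 0.16854574] [1.30182913 0.61932697 3.2726979 ]
```

View pics/t4.png

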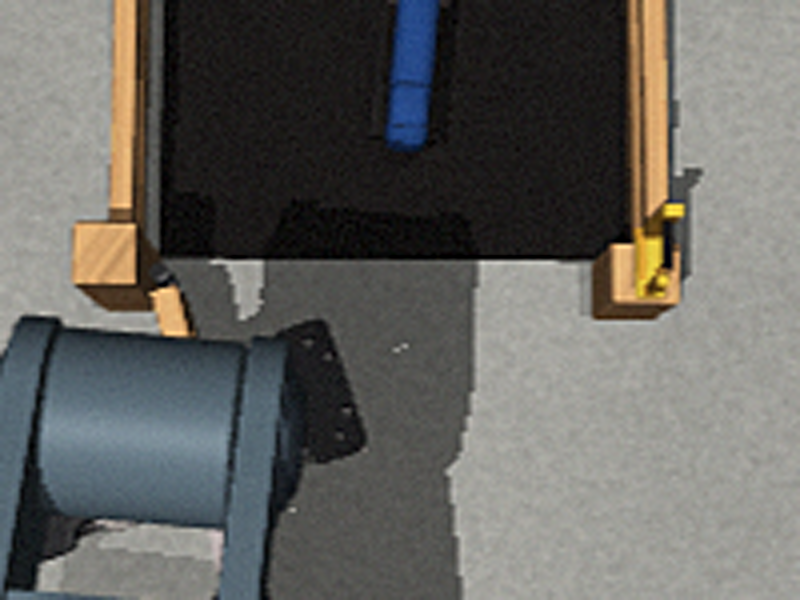

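The gate stub at (165,290)-(180,335) points nearly straight at the robot, so the gate is about 70° open. The keeper and glue gun look untouched. I'll let the cup up slowly.

Call:
send_rows(
  deltas=[
    [[0,0,0.05],[0,0,0],1],
    [[0,0,0.12],[0,0,0],1],
    [[0,0,0.19],[0,0,0],1],
    [[0,0,0.26],[0,0,0],1],
    [[0,0,0.33],[0,0,0],1],
    [[0,0,0.4],[0,0,0],1],
    [[0,0,0.47],[0,0,0],1],
    [[0,0,0.54],[0,0,0],1],
    [[0,0,0.61],[0,0,0],1],
    [[0,0,0.7],[0,0,0],1],
  ],
)

```text
time: 11.85
ee_pos: [0.5348, 0.0653, 0.1885]
tcp_rot: [-3.097, -0.525, 0.007]
wrist_force: [0.1, -0.1, -0.5]
width: 0.0
```

Call:
send_rows(
  deltas=[
    [[0,0,0.2],[0,0,0],1],
    [[0,0,0.5],[0,0,0],1],
    [[0,0,1],[0,0,0],1],
    [[0,0,1.6],[0,0,0],1],
    [[0,0,2.3],[0,0,0],1],
    [[0,0,3],[0,0,0],1],
    [[0,0,3.8],[0,0,0],1],
    [[0,0,4.6],[0,0,0],1],
    [[0,0,5],[0,0,0],1],
    [[0,0,5],[0,0,0],1],
  ],
)

```text
time: 12.68
ee_pos: [0.5373, 0.0654, 0.3433]
tcp_rot: [3.096, 0.525, 0.009]
wrist_force: [0.3, -0.4, 0.8]
width: 0.0008
```

Call:
send_rows(
  deltas=[
    [[0.5,-0.8,0],[0,0,0],1],
    [[1,-1.8,0],[0,0,0],1],
    [[1.3,-2.8,0],[0,0,0],1],
    [[1.5,-3.8,0],[0,0,0],1],
    [[1.5,-4.8,0],[0,0,0],1],
    [[1.5,-5.8,0],[0,0,0],1],
    [[1.5,-6.8,0],[0,0,0],1],
    [[1.5,-7.6,0],[0,0,0],1],
    [[1.5,-8.2,0],[0,0,0],1],
    [[1.5,-8.2,0],[0,0,0],1],
  ],
)

```text
time: 13.52
ee_pos: [0.5802, -0.1833, 0.3371]
tcp_rot: [-3.097, -0.519, 0.006]
wrist_force: [0.1, -0.4, 0.7]
width: 0.0006
```

```bash
python3 - <<'E'
from h import *
o=get_obs(); print(o['time'],o['ee_pos'],o['wrist_force'])
t=read_camera('top'); s=read_camera('side')
cv2.imwrite('pics/e5.png',np.hstack([cv2.resize(t[130:330,170:430],(440,338)),cv2.resize(s[100:340,220:480],(360,338))]))
E
```

```text
13.5167 [ 0.58023781 -0.1832825   0.3370896 ] [ 0.08436082 -0.37624849  0.74725368]
```

View pics/e5.png

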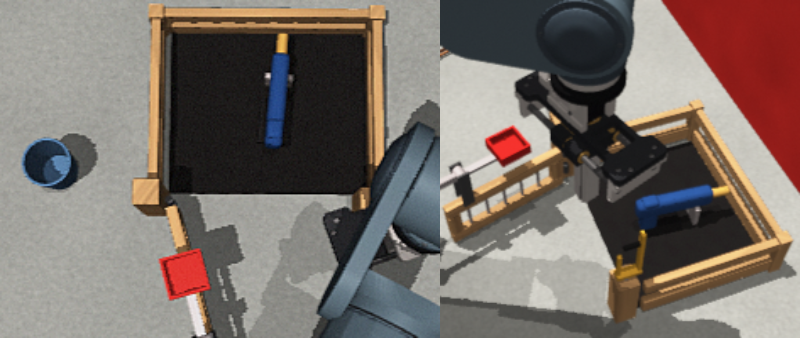

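The gate stands wide open with the cup at (185,275), and the pot and glue gun are where they were. I'll check the angle and the bar's level numerically.

```bash
python3 - <<'E'
from h import *
t=read_camera('top'); s=read_camera('side'); c=[]
for im,(a,b,x,y) in((t,(260,325,250,310)),(s,(170,235,240,300))):
    m=np.zeros(im.shape[:2],bool); m[a:b,x:y]=red(im)[a:b,x:y]; ys,xs=np.nonzero(m)
    r=cv2.minAreaRect(np.c_[xs,ys].astype(np.float32)); print(len(xs),r); c.append(r[0])
p=atz('top',*c[0],.178); v=p[:2]-[.641,.094]; print(p,'gate deg',np.degrees(np.arctan2(-v[0],-v[1])),np.linalg.norm(v)); print(tri(*c))
t0=cv2.imread('pics/top0.png')
cv2.imwrite('pics/e6.png',np.hstack([cv2.resize(t[230:400,230:430],(400,340)),cv2.resize(s[150:320,150:350],(400,340))]))
d=cv2.absdiff(t,t0).max(2)
for n,(a,b,x,y) in dict(pot=(205,245,180,217),gun=(145,220,322,346),coil=(235,282,447,494)).items(): print(n,(d[a:b,x:y]>60).sum())
E
```

```text
530 ((278.84442138671875, 291.5415344238281), (25.05769157409668, 24.54236602783203), 75.0685806274414)
349 ((268.10003662109375, 201.20001220703125), (18.335756301879883, 26.832815170288086), 63.43495178222656)
[0.53641636 0.06436358 0.178     ] gate deg 74.17858202736403 0.10870167359775433
(array([0.53518129, 0.06470358, 0.17607938]), np.float64(0.002621427419143256))
pot 0
gun 0
coil 1150
```

View pics/e6.png

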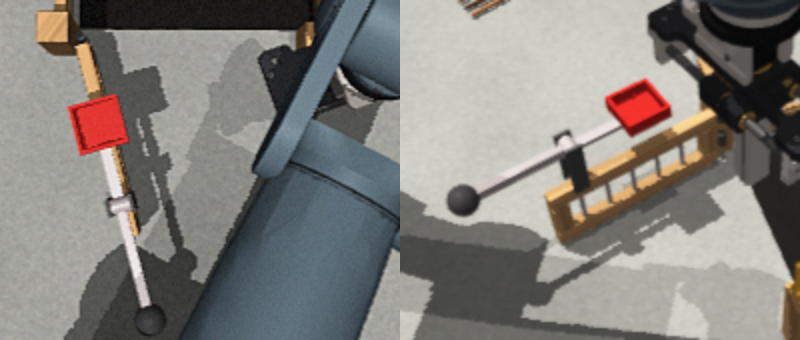

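```bash
python3 - <<'E'
from h import *
print('ball',tri((304.8,389.8),(181.3,249.8)))
s=read_camera('side'); s0=cv2.imread('pics/side0.png')
g=lambda im:np.argwhere((im[...,1].astype(int)-im[...,2]>60)[370:450,350:420]).mean(0)
print('coil',g(s),g(s0)); print(get_obs()['wrist_force'])
finish_job()
E
```

```text
ball (array([0.3277751 , 0.00784969, 0.15962753]), np.float64(0.0007850957905301548))
coil [38.85614647 34.11508282] [38.80977778 33.99288889]
[ 0.31126703 -0.60659254  0.33883744]
the job is handed in; nothing more can be done
```

The gate is open to about 74° with the latch bar back level, and I handed the job in at about 14 s of the allowed 54 s.

- **Pressing the cup:** I pressed it with closed fingers in small steps. At about 17 mm down the force rose from roughly 3.5 N to 5.8 N, which I took as the bar meeting the keeper's roof. I then reversed the press command by 0.9 mm, though the measured height barely changed.
- **Opening the gate:** I swung it along its arc at about 24° per second while holding the cup down. The pull stayed under about 3 N, so the bar did not catch. I then let the cup up slowly and moved the arm clear.

**Last checks:**
- **Bar:** The ball sits at 160 mm and the cup rim at about 176–178 mm, so the bar is level.
- **Bystanders:** The pot and glue gun showed no change in the top view. The coil was hidden by the arm there, but in the side view it is within about 0.1 pixel of where it started.
- **Contact:** The wrist force was near zero, so the robot was touching nothing.
- **Failed or disagreeing:** No check failed. The two-camera cup height (176 mm) is about 2 mm below the nominal 178 mm, which is within the camera calibration.

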